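# Stir the scavenger balls under the extraction nozzle

## Robot

A 6-joint arm with a two-finger parallel gripper is mounted at the origin on a cart in front of the work surface, level with it; the furniture and walls round the work are solid. World frame = base frame: x ahead of the robot, y to its left, z up, the work surface at z = 0. Lengths are in m, angles in rad, forces in N, time in s.
With the tool pointing down it reaches from about 0.3 to 0.875 m from the base axis. Payload 6.4 kg.
Tool frame: the origin (TCP) lies on the centre line of the jaws, within the pads' length; the fingertips stand 25 mm ahead of it and the grasp point (between the pads) lies 6 mm ahead of it; z points along the fingers, y is the direction in which the jaws open and shut (so a half turn about z gives the same grasp; the last joint's range is limited). The gripper opens to 85 mm and grips with 20 to 120 N. Pads are 22 mm wide; open, the fingers measure 114 mm over their backs; the gripper's body (76 mm by 85 mm) begins 54 mm behind the grasp point. The pads swing forward as they close: fully open they stand 13 mm farther back than shut.
Start: joints at [-1.524, 0.181, 1.607, -0, 1.354, -0.206], TCP at [0.144, -0.557, 0.256] pointing down, gripper open.
Joint ranges: [-2.99, 2.99], [-0.89, 2.07], [0.3, 2.58], [-1.14, 4.28], [0, 2.63], [-3.12, 3.12]. Speed limits (rad/s): [2.57, 2.57, 3.01, 3.14, 3.14, 3.14].

## Interface

Orientations are given as [roll, pitch, yaw] about the fixed x, y, z axes, in that order (R = Rz(yaw) Ry(pitch) Rx(roll)).
In Python, from plant import manip gives the robot as it stands. The module is installed in compiled form; this text tells all that it offers.
- The arm moves only by the tool arm_command, never from a script. Its argument "motion" is a list of rows, each an object with "dp": the shift along the world's x, y, z in units of 30 mm (1.0 is 30 mm), a list of three; "turn": the turn, a rotation vector about the world's x, y, z in units of 8 degrees (1.0 is 8 degrees), a list of three. In form: [{"dp": [x, y, z], "turn": [ax, ay, az]}, ...]. A call has 1 to 20 rows; each row shifts and turns the commanded pose from where the row before left it; what a row does not reach is not made up. A row lasts 1/10 s, in which the tool goes at most 50 mm and 8.59 degrees, less where a joint would pass 70% of its speed; a pose out of reach is approached as far as the arm can. A call is refused whole if a number of a shift passes 1 or a number of a turn 1, either way. A call with a gripper value outside its range is refused whole. "grip" is the gripper command: -1 is fully open, 1 is shut, values between are in proportion, set as the call begins (left out, the last holds). The fingers move at their own pace and stop on an object; "force" is the grip in N (left out, the last holds). Time passes only in rows, so rows that do not move let the fingers close. It gives the time, the measured TCP pose, the force and the opening at its end, in the units of the state.
- manip.get_state(): the state, without advancing time (a new reading comes with each control period).
- manip.read_camera(name): name is "side" or "top"; returns a dict with "frame" (420x560x3 uint8, red, green, blue), "K" (3x3 intrinsics, pixels), "R" (3x3) and "t" (3): a world point X has camera coordinates R X + t. Camera axes: x right, y down, z forward; pixel columns grow to the right and rows downward; lengths in m; the calibration is good to about 2 mm. A picture is of the moment at which its call begins. There is no depth.
- manip.finish_job(): hands the job in, once; it reports no verdict.
The state is a dict: "t": time; "qpos": joint angles; "joint_velocities": joint speeds; "effort": joint torques, N m; "tcp_pos": TCP position; "orientation": TCP orientation; "ft_force": force on the tool from outside, world axes, zero at the start; "wrist_torque": the same for the moment, N m; "gripper_width": finger opening in m.
Only numpy, scipy, OpenCV 4.12 (cv2) and the standard library are available. Lean on these libraries where they do the work, as an engineer would, in place of code of your own. Each camera call takes 0.05 s, during which the arm holds its last target. There are 200 camera calls.

## Task

The ceramic vapour-scavenger balls in the steel bowl must be turned over while they air: take the wooden-handled rod from its slanting rest and, reaching in under the extraction nozzle, stir the balls with its lower end close to the bowl's floor: from the bowl's left side two full clockwise rounds (seen from above), in a circle about 50 mm across, until most of the balls have changed places. Keep all the balls in the bowl, do not let the gripper or arm strike the bowl or the nozzle, and lay the rod back in its rest, lower end down against the foot.

Things in the scene. Friction and masses are not known exactly. Their poses are not given: they have to be found in the camera images.
- rod_mid (a point): Middle of the stirring rod: 14 mm thick, 200 mm long, 100 g, loose; lower 120 mm round steel, upper 80 mm a square wooden handle, sides facing across and along the lean. The z axis runs along the rod from its lower (stirring) end to its upper (handle) end, each 100 mm away. It starts in the slanting rest, leaning 35 degrees, handle towards the robot and clear of the rest.
- rod_tip (a point): Lower (stirring) end of the rod, on its axis at the very end; z along the rod towards the handle.
- rod: The whole rod; origin at its lower end, z along the rod towards the handle.
- rest_foot (a point): Where the centre of the rod's lower end sits in the fixed slanting rest, on its foot plate, 32 mm above the worktop. x is the rest's heading away from the robot, y its left, z up. From here an aluminium channel, open along its upper side and upper end, rises 110 mm along (-0.574, 0, 0.819), 35 degrees from vertical, leaning to -x.
- rest_mid (a point): Where the rod's middle lies when home in the rest: 100 mm up the slope from rest_foot; same axes. The channel is 24 mm wide inside; its back lies under the rod (7 mm from the rod's axis), its side cheeks reach 5 mm above the rod's axis. It stands on a grey base, 130 x 64 mm.
- bowl_floor (a point): Centre of the inner floor of the steel bowl (fixed), 10 mm above the worktop. Axes are the airing station's: x away from the robot (far), y to the left, z up. The inner floor is flat to 36 mm from the centre, rises gently to 12 mm at 70 mm, then steeply to a rim of 84 mm radius, 44 mm above the floor; wall 3 mm.
- nozzle (a point): Centre of the underside of the extraction nozzle (fixed to the bowl's station, same axes): a white cone of 50 mm radius, 195 mm above the bowl's floor, 50 mm behind the bowl's centre (+x), 75 mm high; pipe above it to 370 mm over the worktop, post 96 mm behind the bowl's centre. A rod that leans 35 degrees to the station's -x goes in under it.
- bead0: One of six loose, hard, white ceramic balls in the bowl, all alike, 22 mm across, 14 g; origin at its centre. At the start they lie in a ring on the bowl's floor, centres 26 mm from its middle, which is free.
- bead1: One of six loose, hard, white ceramic balls in the bowl, all alike, 22 mm across, 14 g; origin at its centre. At the start they lie in a ring on the bowl's floor, centres 26 mm from its middle, which is free.
- bead2: One of six loose, hard, white ceramic balls in the bowl, all alike, 22 mm across, 14 g; origin at its centre. At the start they lie in a ring on the bowl's floor, centres 26 mm from its middle, which is free.
- bead3: One of six loose, hard, white ceramic balls in the bowl, all alike, 22 mm across, 14 g; origin at its centre. At the start they lie in a ring on the bowl's floor, centres 26 mm from its middle, which is free.
- bead4: One of six loose, hard, white ceramic balls in the bowl, all alike, 22 mm across, 14 g; origin at its centre. At the start they lie in a ring on the bowl's floor, centres 26 mm from its middle, which is free.
- bead5: One of six loose, hard, white ceramic balls in the bowl, all alike, 22 mm across, 14 g; origin at its centre. At the start they lie in a ring on the bowl's floor, centres 26 mm from its middle, which is free.
- station: The airing station as a whole: base, bowl, nozzle and post, fixed; origin on the worktop under the bowl's centre, axes as bowl_floor.

How it is judged:
On the way, in this order (a step that is already met when the one before it is completed fails the run):
1. the rod's tip passes through the left part of the bowl, low down among the balls (y of rod_tip in the frame of bowl_floor between 0.012 and 0.06 m and x of rod_tip in the frame of bowl_floor between -0.012 and 0.012 m and z of rod_tip in the frame of bowl_floor below 0.022 m), for 0.04 s.
2. the rod's tip passes through the far part of the bowl, low down among the balls (x of rod_tip in the frame of bowl_floor between 0.012 and 0.06 m and y of rod_tip in the frame of bowl_floor between -0.012 and 0.012 m and z of rod_tip in the frame of bowl_floor below 0.022 m), for 0.04 s.
3. the rod's tip passes through the right part of the bowl, low down among the balls (y of rod_tip in the frame of bowl_floor between -0.06 and -0.012 m and x of rod_tip in the frame of bowl_floor between -0.012 and 0.012 m and z of rod_tip in the frame of bowl_floor below 0.022 m), for 0.04 s.
4. the rod's tip passes through the near part of the bowl, low down among the balls (x of rod_tip in the frame of bowl_floor between -0.06 and -0.012 m and y of rod_tip in the frame of bowl_floor between -0.012 and 0.012 m and z of rod_tip in the frame of bowl_floor below 0.022 m), for 0.04 s.
5. the rod's tip passes through the left part of the bowl, low down among the balls (all of step 1), for 0.04 s.
6. the rod's tip passes through the far part of the bowl, low down among the balls (all of step 2), for 0.04 s.
7. the rod's tip passes through the right part of the bowl, low down among the balls (all of step 3), for 0.04 s.
8. the rod's tip passes through the near part of the bowl, low down among the balls (all of step 4), for 0.04 s.
9. the rod's tip passes through the left part of the bowl, low down among the balls (all of step 5), for 0.04 s.
At the end, for the whole second after the job is handed in: All six balls at rest in the bowl (within 75 mm of its axis, below 70 mm), at least four over 10 mm from where they started; the rod released and at rest in its rest, lower end within 20 mm of the foot point, middle within 22 mm of its home point, leaning 25 to 45 degrees (horizontal distance between each of bead0, bead1, bead2, bead3, bead4, bead5 and bowl_floor below 0.075 m and height (world z) of each of bead0, bead1, bead2, bead3, bead4, bead5 below 0.07 m and linear speed of each of bead0, bead1, bead2, bead3, bead4, bead5, rod below 0.03 m/s and (distance of each of bead0, bead1, bead2, bead3 from where it was at the start of the episode above 0.01 m or distance of each of bead0, bead1, bead2, bead4 from where it was at the start of the episode above 0.01 m or distance of each of bead0, bead1, bead2, bead5 from where it was at the start of the episode above 0.01 m or distance of each of bead0, bead1, bead3, bead4 from where it was at the start of the episode above 0.01 m or distance of each of bead0, bead1, bead3, bead5 from where it was at the start of the episode above 0.01 m or distance of each of bead0, bead1, bead4, bead5 from where it was at the start of the episode above 0.01 m or distance of each of bead0, bead2, bead3, bead4 from where it was at the start of the episode above 0.01 m or distance of each of bead0, bead2, bead3, bead5 from where it was at the start of the episode above 0.01 m or distance of each of bead0, bead2, bead4, bead5 from where it was at the start of the episode above 0.01 m or distance of each of bead0, bead3, bead4, bead5 from where it was at the start of the episode above 0.01 m or distance of each of bead1, bead2, bead3, bead4 from where it was at the start of the episode above 0.01 m or distance of each of bead1, bead2, bead3, bead5 from where it was at the start of the episode above 0.01 m or distance of each of bead1, bead2, bead4, bead5 from where it was at the start of the episode above 0.01 m or distance of each of bead1, bead3, bead4, bead5 from where it was at the start of the episode above 0.01 m or distance of each of bead2, bead3, bead4, bead5 from where it was at the start of the episode above 0.01 m) and distance between rod_tip and rest_foot below 0.02 m and distance between rod_mid and rest_mid below 0.022 m and angle between rod_mid's own z axis and vertical between 0.436 and 0.785 rad); the robot touches nothing.
It fails at once if the gripper or the arm strikes the bowl, the nozzle or their post (over 10 N) (contact force between any of the fingers, the arm and station above 10 N).
It also fails if it takes over 72 s, if anything falls off the work surface, if the arm or the gripper's body presses on something with over 40 N, if the wrist force passes 120 N, or if a joint passes its speed limit or range.

## Working session

There is one attempt and no reset: what is moved stays moved. The work goes in short steps, Python scripts to look and compute and a tool call to move; the robot and the scene stay as the last step left them, time stands still between calls to the robot, and variables do not carry over. Pictures are saved under pics/ and viewed, about 8 in all and at most 12, crops included, and the job is handed in when it is done.

Besides the shell and the picture viewer there is one more tool, called as a command line: name --argument value ..., lists and objects as JSON in quotes. arm_command: Moves the arm, as the interface text tells. Its arguments: {"type":"object","properties":{"motion":{"type":"array"},"grip":{"type":"number"},"force":{"type":"number"}},"required":["motion"]}

```bash
mkdir -p pics; cat > h.py <<'E'
import numpy as np, cv2, pickle
from plant import manip
def snap(n,name):
    c=manip.read_camera(n); cv2.imwrite(f'pics/{name}.png',cv2.cvtColor(c['frame'],cv2.COLOR_RGB2BGR))
    pickle.dump(c,open(f'pics/{name}.pkl','wb')); return c
def proj(c,X):
    p=(c['R']@np.atleast_2d(X).T).T+c['t']; p=p@c['K'].T; return p[:,:2]/p[:,2:]
def ray(c,uv):
    d=np.linalg.inv(c['K'])@[uv[0],uv[1],1.]; return -c['R'].T@c['t'], c['R'].T@d
def atz(c,uv,z):
    o,d=ray(c,uv); return o+d*(z-o[2])/d[2]
def tri(c1,u1,c2,u2):
    P=[c['K']@np.c_[c['R'],c['t']] for c in(c1,c2)]
    X=cv2.triangulatePoints(P[0],P[1],np.float64(u1),np.float64(u2)).ravel(); return X[:3]/X[3]
E
python3 - <<'E'
from h import *
for n in('top','side'):
    c=snap(n,n+'0'); print(n,c['K'].round(1).tolist(),(-c['R'].T@c['t']).round(3),c['R'].round(2).tolist())
print(manip.get_state())
E
```

```text
top [[448.9, 0.0, 279.2], [0.0, 448.9, 216.3], [0.0, 0.0, 1.0]] [ 0.506 -0.013  1.007] [[0.03, -1.0, 0.02], [-0.99, -0.03, -0.11], [0.11, -0.02, -0.99]]
side [[483.0, 0.0, 279.4], [0.0, 483.0, 213.0], [0.0, 0.0, 1.0]] [0.379 0.479 0.778] [[-0.94, -0.35, 0.0], [-0.27, 0.7, -0.66], [0.23, -0.62, -0.75]]
{'t': 0.1, 'qpos': array([-1.52430975e+00,  1.81487097e-01,  1.60789690e+00,  1.09404716e-05,
        1.35381970e+00, -2.06276008e-01]), 'joint_velocities': array([ 0.00038477, -0.00078213, -0.00338242, -0.00047018,  0.00011438,
        0.00167773]), 'effort': array([ 8.12659673e-04, -4.45874012e+01, -3.52238846e+01, -1.74352208e-04,
        4.12635418e-03, -2.77490960e-05]), 'tcp_pos': array([ 0.14380749, -0.55625306,  0.25546814]), 'orientation': array([-3.14001795e+00, -3.40422346e-04,  2.52759956e-01]), 'ft_force': array([ 0.45195297,  0.2119313 , -0.16350472]), 'wrist_torque': array([-0.01543068,  0.04780705,  0.01599602]), 'gripper_width': 0.08502650624866923}
```

View pics/top0.png

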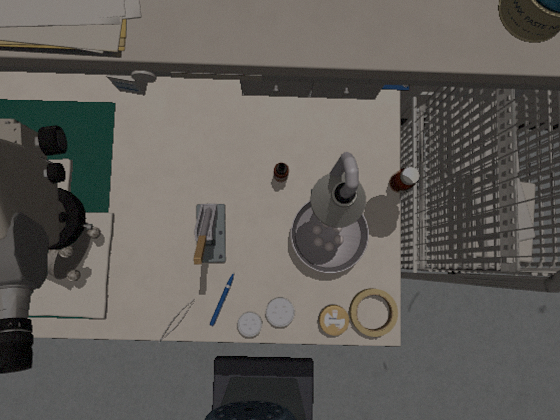

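View pics/side0.png

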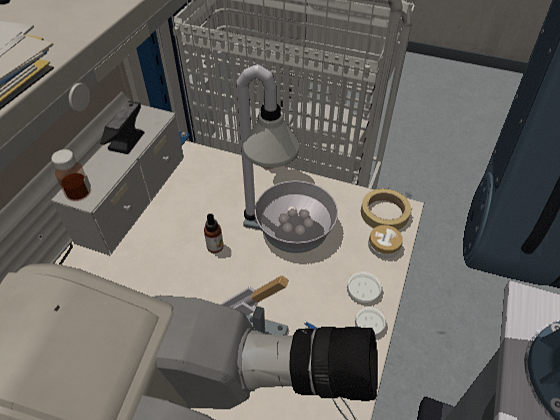

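The top view shows the rest near (208,235) with the wooden handle pointing down to (198,260), and the bowl at (329,236) with the nozzle in front of its far part at about (340,195). In the side view the handle is at (270,290), the bowl at (296,215) and the nozzle at (271,150). A microscope stands at the left, in the side camera's foreground.

```bash
python3 - <<'E'
import cv2,numpy as np
t=cv2.imread('pics/top0.png');s=cv2.imread('pics/side0.png')
a=cv2.resize(t[190:280,180:240],None,fx=6,fy=6,interpolation=3)
b=cv2.resize(t[150:280,280:380],None,fx=4,fy=4,interpolation=3)
im=np.zeros((540,760,3),np.uint8);im[:540,:360]=a;im[:520,360:760]=b
cv2.imwrite('pics/c1.png',cv2.convertScaleAbs(im,alpha=1.5))
a=cv2.resize(s[260:350,210:300],None,fx=4,fy=4,interpolation=3)
b=cv2.resize(s[50:260,230:345],None,fx=2.8,fy=2.8,interpolation=3)
im=np.zeros((590,760,3),np.uint8);im[:360,:360]=a;im[:b.shape[0],370:370+b.shape[1]]=b
cv2.imwrite('pics/c2.png',cv2.convertScaleAbs(im,alpha=1.5))
E
```

```text
(no output)
```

View pics/c1.png

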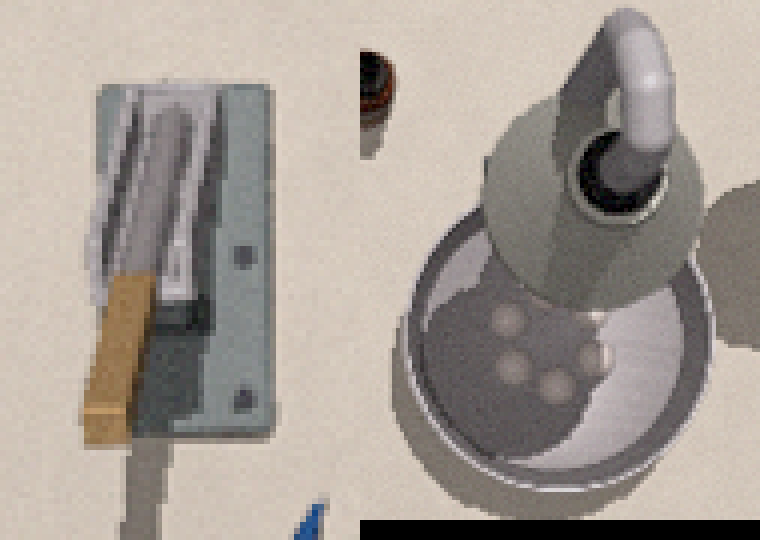

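View pics/c2.png

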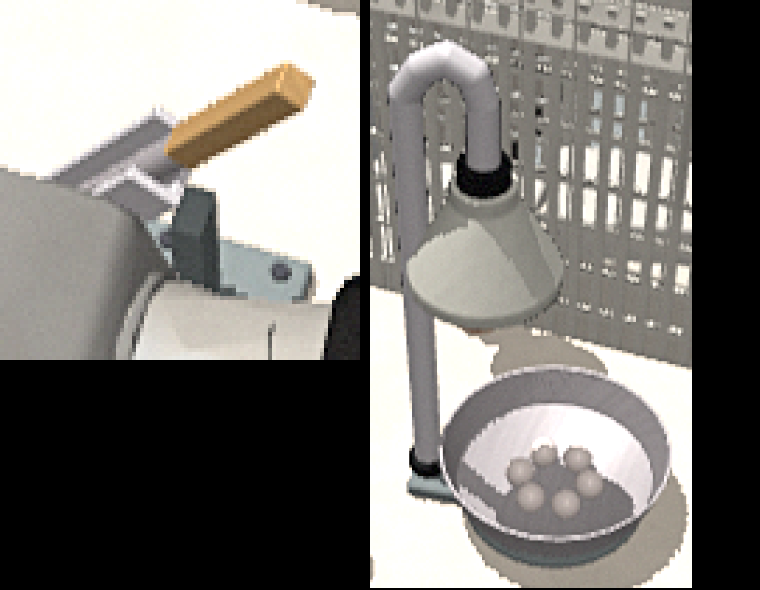

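The crops show the wooden handle clearly from both sides. The six beads form a ring, with centres in the side crop at about (521,470), (543,456), (577,459), (590,484), (566,502) and (530,497). The nozzle rim is also clear in both. Next I fit the poses.

```bash
cat > fit.py <<'E'
from h import *
from scipy.optimize import minimize, least_squares
T=pickle.load(open('pics/top0.pkl','rb'));S=pickle.load(open('pics/side0.pkl','rb'))
def wood(c,roi):
    h=cv2.cvtColor(c['frame'],cv2.COLOR_RGB2HSV); m=cv2.inRange(h,(8,90,40),(25,255,255)); o=np.zeros_like(m); y0,y1,x0,x1=roi; o[y0:y1,x0:x1]=m[y0:y1,x0:x1]; return o
MT=wood(T,(225,275,185,220));MS=wood(S,(265,310,240,295))
print('wood px',(MT>0).sum(),(MS>0).sum(),[cv2.boundingRect(m) for m in(MT,MS)])
def corners(p,a,b,w=.007):
    x,y,h,l=p; H=np.array([np.cos(h),np.sin(h),0]);Y=np.array([-H[1],H[0],0]);Z=np.array([0,0,1.])
    u=-np.sin(l)*H+np.cos(l)*Z; n=np.cos(l)*H+np.sin(l)*Z; f=np.array([x,y,.032])
    return np.array([f+u*s+i*w*Y+j*w*n for s in(a,b) for i in(-1,1) for j in(-1,1)])
K=8
def iou(c,m,p,d):
    q=proj(c,corners(p,.12,.2))+d; hull=cv2.convexHull(np.float32(q)).reshape(-1,2)
    im=np.zeros((m.shape[0],m.shape[1]),np.uint8)
    x0,y0,w,h=cv2.boundingRect(m);x0-=15;y0-=15;w+=30;h+=30
    big=np.zeros((h*K,w*K),np.uint8); cv2.fillConvexPoly(big,np.int32(np.round((hull-[x0,y0]+.5)*K)),255)
    sm=cv2.resize(big,(w,h),interpolation=cv2.INTER_AREA)/255.; g=m[y0:y0+h,x0:x0+w]/255.
    return np.minimum(sm,g).sum()/np.maximum(sm,g).sum()
L=np.radians(35)
x0=atz(T,(208,207),.03)
best=None
for h0 in(-.15,0,.15):
    f=lambda p:-(iou(T,MT,[*p[:3],L],p[3:5])+iou(S,MS,[*p[:3],L],p[5:7]))+.002*np.sum(p[3:]**2)
    s=np.array([x0[0],x0[1],h0,0,0,0,0]);sim=np.vstack([s]+[s+d for d in np.diag([.02,.02,.15,1,1,1,1])])
    r=minimize(f,s,method='Nelder-Mead',options=dict(initial_simplex=sim,maxiter=4000,xatol=1e-5,fatol=1e-5))
    print(r.fun,r.x.round(4))
# base plate outline in the top view
bp=np.array([(97,84),(272,84),(276,437)])/6+[180,190]-.42
for z in(0,.01): print('base',[atz(T,b,z).round(4).tolist() for b in bp])
# station
bs=np.array([(521,470),(543,456),(577,459),(590,484),(566,502),(530,497)]);bs=(bs-[370,0])/2.8+[230,50]-.3
B=np.array([atz(S,b,.021) for b in bs]);print('beads side',B.round(4).tolist(),B.mean(0),np.linalg.norm(B-B.mean(0),axis=1).round(4))
bt=np.array([(508,320),(514,367),(557,386),(596,358)]);bt=(bt-[360,0])/4+[280,150]-.4
print('beads top',[atz(T,b,.021).round(4).tolist() for b in bt])
rim=lambda pts,o,k,c:[atz(c,(np.array(p)-[o[0],0])/k+[o[1],o[2]]-.4,.054)[:2] for p in pts]
rt=rim([(403,335),(713,335),(558,490),(435,420),(690,415),(470,215)],(360,280,150),4,T)
rs=rim([(441,455),(670,440),(555,366),(600,535),(490,385),(630,385)],(370,230,50),2.8,S)
for n,r in(('t',rt),('s',rs)):
    r=np.array(r);q=least_squares(lambda v:np.hypot(*(r-v[:2]).T)-v[2],[*r.mean(0),.084]);print('rim',n,q.x.round(4),q.fun.round(4))
print('nozzle tri',tri(T,((593-360)/4+279.6,202/4+149.6),S,((484-370)/2.8+229.7,283/2.8+49.7)))
print('nozzle top at .205',atz(T,((593-360)/4+279.6,202/4+149.6),.205))
print('post foot side',atz(S,((425-370)/2.8+229.7,466/2.8+49.7),.01))
E
python3 fit.py
```

```text
wood px 227 429 [(194, 236, 12, 28), (251, 276, 37, 26)]
-1.6766887947213809 [ 0.6248  0.1201  0.0112  0.2489 -0.4458  0.2865 -0.086 ]
-1.6783207571208096 [ 0.6248  0.1243  0.0502  0.3879  0.3761  0.2739 -0.321 ]
-1.6857094334024652 [ 0.626   0.1208  0.0267 -0.1514  0.7323  1.116   0.6011]
base [[0.6394, 0.1579, 0.0], [0.6413, 0.0923, 0.0], [0.5092, 0.0855, 0.0]]
base [[0.638, 0.1562, 0.01], [0.64, 0.0912, 0.01], [0.5092, 0.0845, 0.01]]
beads side [[0.6022, -0.1363, 0.021], [0.5916, -0.1551, 0.021], [0.5669, -0.1613, 0.021], [0.5501, -0.1415, 0.021], [0.561, -0.1192, 0.021], [0.587, -0.1143, 0.021]] [ 0.5764576  -0.13796377  0.021     ] [0.0258 0.0229 0.0252 0.0266 0.0244 0.0259]
beads top [[0.5866, -0.1141, 0.021], [0.5607, -0.1179, 0.021], [0.551, -0.1417, 0.021], [0.567, -0.163, 0.021]]
rim t [ 0.5761 -0.1383  0.0815] [ 0.002   0.0008  0.0001 -0.0012 -0.0006 -0.0011]
rim s [ 0.575  -0.1382  0.083 ] [ 0.001  -0.0015  0.001   0.0002 -0.0023  0.0016]
nozzle tri [ 0.62759843 -0.13374131  0.19780444]
nozzle top at .205 [ 0.62612881 -0.13277708  0.205     ]
post foot side [ 0.67436063 -0.12343629  0.01      ]
```

```bash
cat >> h.py <<'E'
from scipy.spatial.transform import Rotation as Ro
def rot(yaw,pitch): return Ro.from_euler('xyz',[np.pi,pitch,yaw])
def togo(p,R,show=True):
    s=manip.get_state(); dp=(np.array(p)-s['tcp_pos'])/.03
    tr=np.degrees((R*Ro.from_euler('xyz',s['orientation']).inv()).as_rotvec())/8
    print('t',round(s['t'],2),'tcp',s['tcp_pos'].round(4),'rpy',s['orientation'].round(4),'w',round(s['gripper_width'],4),'F',s['ft_force'].round(1),'q',s['qpos'].round(2)); print('go dp',dp.round(3),'turn',tr.round(3))
E
python3 -c "
from h import *
togo([.476,.117,.245],rot(.04,-.611))"
```

```text
t 0.1 tcp [ 0.1438 -0.5563  0.2555] rpy [-3.140e+00 -3.000e-04  2.528e-01] w 0.085 F [ 0.5  0.2 -0.2] q [-1.52  0.18  1.61  0.    1.35 -0.21]
go dp [11.073 22.442 -0.349] turn [ 0.628 -4.336 -1.48 ]
```

arm_command --motion '[{"dp":[0.28,0.56,0.1],"turn":[0,0,0]},{"dp":[0.28,0.56,0.1],"turn":[0,0,0]},{"dp":[0.28,0.56,0.1],"turn":[0,0,0]},{"dp":[0.28,0.56,0.1],"turn":[0,0,0]},{"dp":[0.28,0.56,0.1],"turn":[0,0,0]},{"dp":[0.28,0.56,0],"turn":[0,0,0]},{"dp":[0.28,0.56,0],"turn":[0,0,0]},{"dp":[0.28,0.56,0],"turn":[0,0,0]},{"dp":[0.28,0.56,0],"turn":[0,0,0]},{"dp":[0.28,0.56,0],"turn":[0,0,0]},{"dp":[0.28,0.56,0],"turn":[0,0,0]},{"dp":[0.28,0.56,0],"turn":[0,0,0]},{"dp":[0.28,0.56,0],"turn":[0,0,0]},{"dp":[0.28,0.56,0],"turn":[0,0,0]},{"dp":[0.28,0.56,0],"turn":[0,0,0]},{"dp":[0.28,0.56,0],"turn":[0,0,0]},{"dp":[0.28,0.56,0],"turn":[0,0,0]},{"dp":[0.28,0.56,0],"turn":[0,0,0]},{"dp":[0.28,0.56,0],"turn":[0,0,0]},{"dp":[0.28,0.56,0],"turn":[0,0,0]}]' --grip -1 --force 80

```text
t: 2.1
tcp_pos: [0.3122, -0.2193, 0.2713]
orientation: [3.141, -0.0, 0.253]
ft_force: [-0.6, 0.3, -0.8]
gripper_width: 0.0854
```

arm_command --motion '[{"dp":[0.28,0.56,-0.02],"turn":[0.03,-0.22,-0.07]},{"dp":[0.28,0.56,-0.02],"turn":[0.03,-0.22,-0.07]},{"dp":[0.28,0.56,-0.02],"turn":[0.03,-0.22,-0.07]},{"dp":[0.28,0.56,-0.02],"turn":[0.03,-0.22,-0.07]},{"dp":[0.28,0.56,-0.02],"turn":[0.03,-0.22,-0.07]},{"dp":[0.28,0.56,-0.02],"turn":[0.03,-0.22,-0.07]},{"dp":[0.28,0.56,-0.02],"turn":[0.03,-0.22,-0.07]},{"dp":[0.28,0.56,-0.02],"turn":[0.03,-0.22,-0.07]},{"dp":[0.28,0.56,-0.02],"turn":[0.03,-0.22,-0.07]},{"dp":[0.28,0.56,-0.02],"turn":[0.03,-0.22,-0.07]},{"dp":[0.28,0.56,-0.02],"turn":[0.03,-0.22,-0.07]},{"dp":[0.28,0.56,-0.02],"turn":[0.03,-0.22,-0.07]},{"dp":[0.28,0.56,-0.02],"turn":[0.03,-0.22,-0.07]},{"dp":[0.28,0.56,-0.02],"turn":[0.03,-0.22,-0.07]},{"dp":[0.28,0.56,-0.02],"turn":[0.03,-0.22,-0.07]},{"dp":[0.28,0.56,-0.02],"turn":[0.03,-0.22,-0.07]},{"dp":[0.28,0.56,-0.02],"turn":[0.03,-0.22,-0.07]},{"dp":[0.28,0.56,-0.02],"turn":[0.03,-0.22,-0.07]},{"dp":[0.28,0.56,-0.02],"turn":[0.03,-0.22,-0.07]},{"dp":[0.28,0.56,-0.02],"turn":[0.03,-0.22,-0.07]}]'

```text
t: 4.1
tcp_pos: [0.4796, 0.1168, 0.2594]
orientation: [3.131, -0.621, 0.054]
ft_force: [0.5, 0.1, 0.7]
gripper_width: 0.0852
```

```bash
python3 -c "
from h import *
togo([.476,.117,.245],rot(.04,-.611))"
```

```text
t 4.1 tcp [0.4796 0.1168 0.2594] rpy [ 3.1313 -0.6207  0.0542] w 0.0852 F [0.5 0.1 0.7] q [-0.02 -0.39  2.23  0.06  0.68  1.46]
go dp [-0.118  0.006 -0.48 ] turn [ 0.057  0.072 -0.059]
```

arm_command --motion '[{"dp":[-0.06,0,-0.24],"turn":[0.03,0.04,-0.03]},{"dp":[-0.06,0,-0.24],"turn":[0.03,0.03,-0.03]},{"dp":[0,0,0],"turn":[0,0,0]},{"dp":[0,0,0],"turn":[0,0,0]}]'

```text
t: 4.5
tcp_pos: [0.476, 0.1147, 0.2447]
orientation: [3.141, -0.609, 0.039]
ft_force: [-0.9, 0.3, -0.4]
gripper_width: 0.0855
```

```bash
python3 - <<'E'
from h import *
togo([.527,.119,.172],rot(.04,-.611))
a=snap('top','top1')['frame'][170:310,140:280];b=snap('side','side1')['frame'][200:340,190:350]
f=lambda x,k:cv2.resize(x,None,fx=k,fy=k,interpolation=3)
A=f(a,2.7);B=f(b,2.6);im=np.zeros((378,800,3),np.uint8);im[:,:378]=A[:378];im[:364,384:800]=B[:364,:416]
cv2.imwrite('pics/c3.png',cv2.cvtColor(cv2.convertScaleAbs(im,alpha=1.4),cv2.COLOR_RGB2BGR))
E
```

```text
t 4.5 tcp [0.476  0.1147 0.2447] rpy [ 3.1408 -0.6089  0.0389] w 0.0855 F [-0.9  0.3 -0.4] q [-0.03 -0.38  2.25  0.06  0.66  1.46]
go dp [ 1.699  0.145 -2.422] turn [ 0.005 -0.015  0.011]
```

View pics/c3.png

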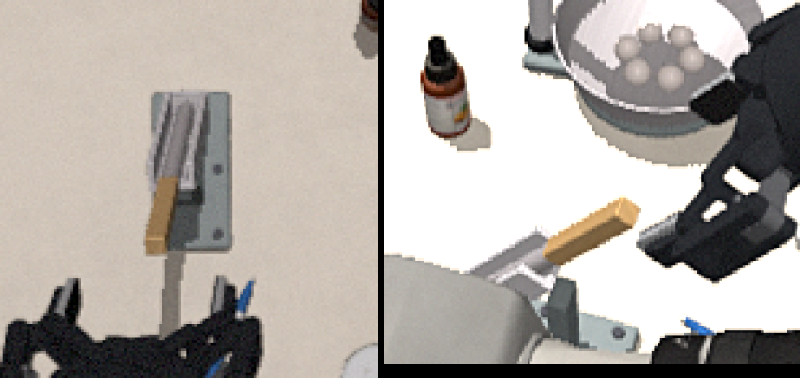

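The jaws sit behind the handle end (top crop: fingers at x=68 and 222, handle end at x=155) and are aligned with it. I move in along the rod.

arm_command --motion '[{"dp":[0.17,0.015,-0.242],"turn":[0,0,0]},{"dp":[0.17,0.015,-0.242],"turn":[0,0,0]},{"dp":[0.17,0.015,-0.242],"turn":[0,0,0]},{"dp":[0.17,0.015,-0.242],"turn":[0,0,0]},{"dp":[0.17,0.015,-0.242],"turn":[0,0,0]},{"dp":[0.17,0.015,-0.242],"turn":[0,0,0]},{"dp":[0.17,0.015,-0.242],"turn":[0,0,0]},{"dp":[0.17,0.015,-0.242],"turn":[0,0,0]},{"dp":[0.17,0.015,-0.242],"turn":[0,0,0]},{"dp":[0.17,0.015,-0.242],"turn":[0,0,0]},{"dp":[0,0,0],"turn":[0,0,0]},{"dp":[0,0,0],"turn":[0,0,0]}]'

```text
t: 5.8
tcp_pos: [0.5272, 0.1198, 0.1719]
orientation: [3.141, -0.609, 0.04]
ft_force: [-0.6, -0.2, 0.6]
gripper_width: 0.0859
```

```bash
python3 - <<'E'
from h import *
togo([.527,.119,.172],rot(.04,-.611))
a=snap('top','top2')['frame'][190:290,160:260];b=snap('side','side2')['frame'][230:340,210:320]
f=lambda x,k:cv2.resize(x,None,fx=k,fy=k,interpolation=3)
A=f(a,3.9);B=f(b,3.6);im=np.zeros((396,800,3),np.uint8);im[:390,:390]=A;im[:396,400:796]=B
cv2.imwrite('pics/c4.png',cv2.cvtColor(cv2.convertScaleAbs(im,alpha=1.6),cv2.COLOR_RGB2BGR))
E
```

```text
t 5.8 tcp [0.5272 0.1198 0.1719] rpy [ 3.1408 -0.6088  0.04  ] w 0.0859 F [-0.6 -0.2  0.6] q [-0.01 -0.09  2.2   0.07  0.43  1.46]
go dp [-0.005 -0.026  0.002] turn [ 0.005 -0.016  0.003]
```

View pics/c4.png

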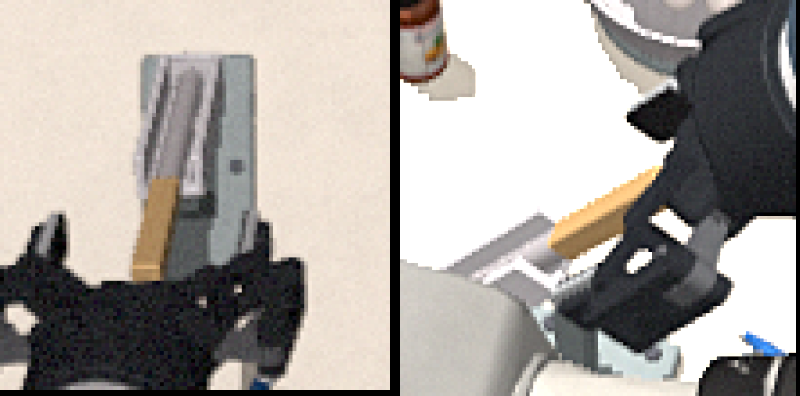

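The handle (centre about x=153 in the top crop) is centred between the finger pads (68 to 240), and its end is short of the gripper body. I close the jaws.

arm_command --motion '[{"dp":[0,0,0],"turn":[0,0,0]},{"dp":[0,0,0],"turn":[0,0,0]},{"dp":[0,0,0],"turn":[0,0,0]},{"dp":[0,0,0],"turn":[0,0,0]},{"dp":[0,0,0],"turn":[0,0,0]},{"dp":[0,0,0],"turn":[0,0,0]},{"dp":[0,0,0],"turn":[0,0,0]},{"dp":[0,0,0],"turn":[0,0,0]},{"dp":[0,0,0],"turn":[0,0,0]},{"dp":[0,0,0],"turn":[0,0,0]}]' --grip 1 --force 80

```text
t: 6.9
tcp_pos: [0.5273, 0.1198, 0.1724]
orientation: [3.141, -0.61, 0.04]
ft_force: [-2.1, 0.3, 2.8]
gripper_width: 0.0133
```

arm_command --motion '[{"dp":[0.1,0,0.07],"turn":[0,0,0]},{"dp":[0.2,0.01,0.14],"turn":[0,0,0]},{"dp":[0.25,0.01,0.18],"turn":[0,0,0]},{"dp":[0.25,0.01,0.18],"turn":[0,0,0]},{"dp":[0,0,0.3],"turn":[0,0,0]},{"dp":[0,0,0.4],"turn":[0,0,0]},{"dp":[0,0,0.4],"turn":[0,0,0]},{"dp":[0,0,0.4],"turn":[0,0,0]},{"dp":[0,0,0.4],"turn":[0,0,0]},{"dp":[0,0,0.4],"turn":[0,0,0]},{"dp":[0,0,0.4],"turn":[0,0,0]},{"dp":[0,0,0.4],"turn":[0,0,0]},{"dp":[0,0,0.4],"turn":[0,0,0]},{"dp":[0,0,0.3],"turn":[0,0,0]}]'

```text
t: 8.3
tcp_pos: [0.5515, 0.1207, 0.3048]
orientation: [3.141, -0.611, 0.04]
ft_force: [-1.1, 0.3, -0.1]
gripper_width: 0.0129
```

```bash
python3 - <<'E'
from h import *
togo([.4786,-.1497,.29],rot(.12,-.611))
s=manip.get_state();R=Ro.from_euler('xyz',s['orientation']);z=R.apply([0,0,1])
c1=snap('top','top3');c2=snap('side','side3')
out=[]
for c,k in((c1,3.5),(c2,3.5)):
    p=proj(c,[s['tcp_pos']+z*d for d in(.0,.171)]);print(p.round(1).tolist())
    x0,y0=np.int32(p[1]-[55,65]);im=cv2.resize(c['frame'][y0:y0+130,x0:x0+112],None,fx=k,fy=k,interpolation=3)
    for q in p: cv2.circle(im,tuple(np.int32((q-[x0,y0]+.5)*k)),4,(255,0,0),1)
    out.append(cv2.copyMakeBorder(im,0,455-im.shape[0],0,392-im.shape[1],0)); print(x0,y0)
cv2.imwrite('pics/c5.png',cv2.cvtColor(cv2.convertScaleAbs(np.hstack(out),alpha=1.4),cv2.COLOR_RGB2BGR))
E
```

```text
t 8.3 tcp [0.5515 0.1207 0.3048] rpy [ 3.1408 -0.6106  0.04  ] w 0.0129 F [-1.1  0.3 -0.1] q [-0.01 -0.24  2.02  0.04  0.74  1.5 ]
go dp [-2.429 -9.013 -0.494] turn [ 0.005 -0.003  0.577]
[[185.0, 233.4], [199.5, 187.0]]
144 121
[[252.3, 225.3], [196.4, 268.2]]
141 203
```

View pics/c5.png

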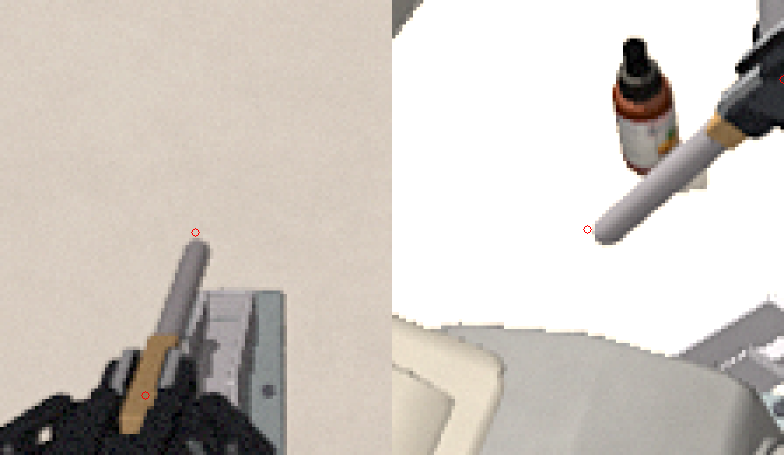

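The rod is held along the tool axis. The real tip end sits slightly short of the predicted marks: about (201,245) against (195,232) in the top crop, and (602,236) against (587,230) in the side crop. I triangulate it.

```bash
python3 - <<'E'
from h import *
c1=pickle.load(open('pics/top3.pkl','rb'));c2=pickle.load(open('pics/side3.pkl','rb'))
R=Ro.from_euler('xyz',[3.1408,-.6106,.04]);p=np.array([.5515,.1207,.3048])
for a,b in(((201,245),(602,236)),((202,242),(598,237))):
    u1=np.array(a)/3.5-.4+[144,121];u2=(np.array(b)-[392,0])/3.5-.4+[141,203]
    X=tri(c1,u1,c2,u2);print(X.round(4),'tool frame',R.inv().apply(X-p).round(4), 'reproj',(proj(c1,X)-u1).round(2),(proj(c2,X)-u2).round(2))
# junction wood/steel at s=.12
u1=np.array((165,337))/3.5-.4+[144,121];u2=(np.array((722,130))-[392,0])/3.5-.4+[141,203]
X=tri(c1,u1,c2,u2);print('junction',R.inv().apply(X-p).round(4))
E
```

```text
[0.6437 0.1221 0.1596] tool frame [-0.0077  0.0021  0.1719] reproj [[-0.06 -0.18]] [[0.2  0.03]]
[0.6459 0.1221 0.1575] tool frame [-0.0071  0.0023  0.1748] reproj [[-0.08 -0.26]] [[0.28 0.04]]
junction [-0.0009  0.0015  0.052 ]
```

arm_command --motion '[{"dp":[-0.214,-0.446,-0.02],"turn":[0,0,0.029]},{"dp":[-0.214,-0.446,-0.02],"turn":[0,0,0.029]},{"dp":[-0.214,-0.446,-0.02],"turn":[0,0,0.029]},{"dp":[-0.214,-0.446,-0.02],"turn":[0,0,0.029]},{"dp":[-0.214,-0.446,-0.02],"turn":[0,0,0.029]},{"dp":[-0.214,-0.446,-0.02],"turn":[0,0,0.029]},{"dp":[-0.214,-0.446,-0.02],"turn":[0,0,0.029]},{"dp":[-0.214,-0.446,-0.02],"turn":[0,0,0.029]},{"dp":[-0.214,-0.446,-0.02],"turn":[0,0,0.029]},{"dp":[-0.214,-0.446,-0.02],"turn":[0,0,0.029]},{"dp":[0,-0.446,-0.03],"turn":[0,0,0.029]},{"dp":[0,-0.446,-0.03],"turn":[0,0,0.029]},{"dp":[0,-0.446,-0.03],"turn":[0,0,0.029]},{"dp":[0,-0.446,-0.03],"turn":[0,0,0.029]},{"dp":[0,-0.446,-0.03],"turn":[0,0,0.029]},{"dp":[0,-0.446,-0.03],"turn":[0,0,0.029]},{"dp":[0,-0.446,-0.03],"turn":[0,0,0.029]},{"dp":[0,-0.446,-0.03],"turn":[0,0,0.029]},{"dp":[0,-0.446,-0.03],"turn":[0,0,0.029]},{"dp":[0,-0.446,-0.03],"turn":[0,0,0.029]}]'

```text
t: 10.4
tcp_pos: [0.4867, -0.1474, 0.2877]
orientation: [3.141, -0.609, 0.121]
ft_force: [-0.1, -1.0, -0.9]
gripper_width: 0.0128
```

arm_command --motion '[{"dp":[0,0,-0.2],"turn":[0,0,0]},{"dp":[0,0,-0.4],"turn":[0,0,0]},{"dp":[0,0,-0.4],"turn":[0,0,0]},{"dp":[0,0,-0.4],"turn":[0,0,0]},{"dp":[0,0,-0.2],"turn":[0,0,0]},{"dp":[0,0,0],"turn":[0,0,0]},{"dp":[0,0,0],"turn":[0,0,0]}]'

```text
t: 11.1
tcp_pos: [0.4872, -0.1468, 0.2404]
orientation: [3.141, -0.61, 0.121]
ft_force: [0.1, 0.6, -0.5]
gripper_width: 0.0131
```

```bash
python3 - <<'E'
from h import *
togo([.4874,-.1467,.169],rot(.12,-.611))
c1=snap('top','top4');c2=snap('side','side4')
a=cv2.resize(c1['frame'][160:290,270:390],None,fx=3.2,fy=3.2,interpolation=3)
b=cv2.resize(c2['frame'][100:260,230:350],None,fx=3.2,fy=3.2,interpolation=3)
im=np.hstack([cv2.copyMakeBorder(a,0,b.shape[0]-a.shape[0],0,0,0),b])
cv2.imwrite('pics/c6.png',cv2.cvtColor(cv2.convertScaleAbs(im,alpha=1.5),cv2.COLOR_RGB2BGR))
E
```

```text
t 11.1 tcp [ 0.4872 -0.1468  0.2404] rpy [ 3.141  -0.6096  0.1211] w 0.0131 F [ 0.1  0.6 -0.5] q [-0.81 -0.26  2.18  0.61  0.93  0.34]
go dp [ 0.008  0.003 -2.381] turn [ 0.005 -0.01  -0.005]
```

View pics/c6.png

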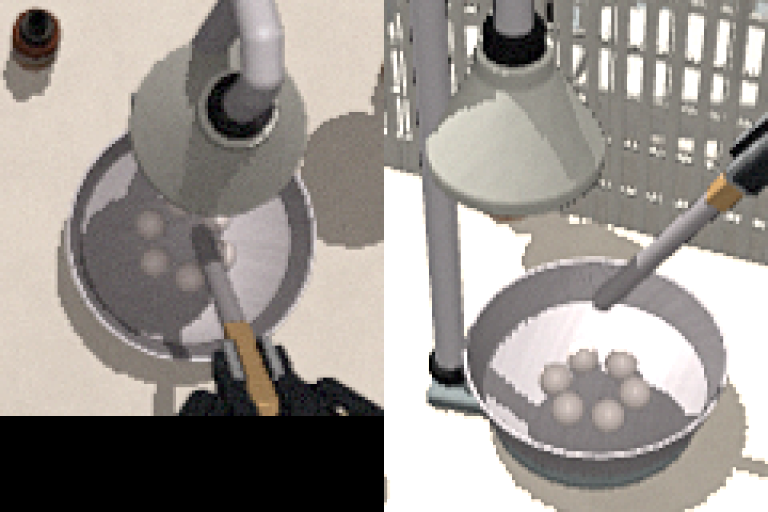

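The rod hangs over the middle of the bead ring, with its tip at about (204,232) in the top crop and (601,302) in the side crop. The nozzle is clear. I check the tip by triangulation.

```bash
python3 - <<'E'
from h import *
c1=pickle.load(open('pics/top4.pkl','rb'));c2=pickle.load(open('pics/side4.pkl','rb'))
u1=np.array((204,232))/3.2-.35+[270,160];u2=(np.array((601,302))-[384,0])/3.2-.35+[230,100]
X=tri(c1,u1,c2,u2);print('tip',X.round(4),'reproj',(proj(c1,X)-u1).round(2),(proj(c2,X)-u2).round(2),'expected .580 -.138 .0946')
h=.12;ex=np.array([np.cos(h),np.sin(h)]);ey=np.array([-ex[1],ex[0]])
# circle increments in units: from left, clockwise
r=.025;N=20;a=np.radians(90-np.arange(N+1)*360/N);P=r*(np.outer(np.cos(a),ex)+np.outer(np.sin(a),ey))
print((np.diff(P,axis=0)/.03).round(2).tolist());print('centre->left',(P[0]/.03).round(2), 'ex*.004',(ex*.004/.03).round(3))
E
```

```text
tip [ 0.5759 -0.1407  0.0971] reproj [[0.03 0.12]] [[-0.11 -0.01]] expected .580 -.138 .0946
[[0.26, -0.01], [0.24, -0.09], [0.21, -0.16], [0.15, -0.22], [0.07, -0.25], [-0.01, -0.26], [-0.09, -0.24], [-0.16, -0.21], [-0.22, -0.15], [-0.25, -0.07], [-0.26, 0.01], [-0.24, 0.09], [-0.21, 0.16], [-0.15, 0.22], [-0.07, 0.25], [0.01, 0.26], [0.09, 0.24], [0.16, 0.21], [0.22, 0.15], [0.25, 0.07]]
centre->left [-0.1   0.83] ex*.004 [0.132 0.016]
```

arm_command --motion '[{"dp":[0,0,-0.24],"turn":[0,0,0]},{"dp":[0,0,-0.24],"turn":[0,0,0]},{"dp":[0,0,-0.24],"turn":[0,0,0]},{"dp":[0,0,-0.24],"turn":[0,0,0]},{"dp":[0,0,-0.24],"turn":[0,0,0]},{"dp":[0,0,-0.24],"turn":[0,0,0]},{"dp":[0,0,-0.24],"turn":[0,0,0]},{"dp":[0,0,-0.24],"turn":[0,0,0]},{"dp":[0,0,-0.24],"turn":[0,0,0]},{"dp":[0,0,-0.24],"turn":[0,0,0]},{"dp":[0,0,0],"turn":[0,0,0]},{"dp":[0,0,0],"turn":[0,0,0]}]'

```text
t: 12.4
tcp_pos: [0.487, -0.1469, 0.1682]
orientation: [3.141, -0.609, 0.121]
ft_force: [0.4, -0.1, -1.9]
gripper_width: 0.0128
```

arm_command --motion '[{"dp":[-0.03,0.18,0],"turn":[0,0,0]},{"dp":[-0.03,0.18,0],"turn":[0,0,0]},{"dp":[-0.03,0.18,0],"turn":[0,0,0]},{"dp":[-0.04,0.17,0],"turn":[0,0,0]},{"dp":[-0.04,0.17,0],"turn":[0,0,0]},{"dp":[0,0,0],"turn":[0,0,0]},{"dp":[0,0,0],"turn":[0,0,0]}]'

```text
t: 13.1
tcp_pos: [0.4823, -0.1207, 0.169]
orientation: [3.14, -0.611, 0.122]
ft_force: [1.7, -1.3, 2.7]
gripper_width: 0.0126
```

arm_command --motion '[{"dp":[0.26,-0.01,0],"turn":[0,0,0]},{"dp":[0.24,-0.09,0],"turn":[0,0,0]},{"dp":[0.21,-0.16,0],"turn":[0,0,0]},{"dp":[0.15,-0.22,0],"turn":[0,0,0]},{"dp":[0.07,-0.25,0],"turn":[0,0,0]},{"dp":[-0.01,-0.26,0],"turn":[0,0,0]},{"dp":[-0.09,-0.24,0],"turn":[0,0,0]},{"dp":[-0.16,-0.21,0],"turn":[0,0,0]},{"dp":[-0.22,-0.15,0],"turn":[0,0,0]},{"dp":[-0.25,-0.07,0],"turn":[0,0,0]},{"dp":[-0.26,0.01,0],"turn":[0,0,0]},{"dp":[-0.24,0.09,0],"turn":[0,0,0]},{"dp":[-0.21,0.16,0],"turn":[0,0,0]},{"dp":[-0.15,0.22,0],"turn":[0,0,0]},{"dp":[-0.07,0.25,0],"turn":[0,0,0]},{"dp":[0.01,0.26,0],"turn":[0,0,0]},{"dp":[0.09,0.24,0],"turn":[0,0,0]},{"dp":[0.16,0.21,0],"turn":[0,0,0]},{"dp":[0.22,0.15,0],"turn":[0,0,0]},{"dp":[0.25,0.07,0],"turn":[0,0,0]}]'

```text
t: 15.1
tcp_pos: [0.4823, -0.1196, 0.168]
orientation: [3.141, -0.609, 0.122]
ft_force: [0.9, -0.2, -0.8]
gripper_width: 0.0129
```

```bash
python3 - <<'E'
from h import *
togo([.482,-.1205,.168],rot(.12,-.611))
c1=snap('top','top5');c2=snap('side','side5')
a=cv2.resize(c1['frame'][160:290,270:390],None,fx=3.2,fy=3.2,interpolation=3)
b=cv2.resize(c2['frame'][100:260,230:350],None,fx=3.2,fy=3.2,interpolation=3)
im=np.hstack([cv2.copyMakeBorder(a,0,b.shape[0]-a.shape[0],0,0,0),b])
cv2.imwrite('pics/c7.png',cv2.cvtColor(cv2.convertScaleAbs(im,alpha=1.5),cv2.COLOR_RGB2BGR))
E
```

```text
t 15.1 tcp [ 0.4823 -0.1196  0.168 ] rpy [ 3.1414 -0.6089  0.1216] w 0.0129 F [ 0.9 -0.2 -0.8] q [-0.77 -0.17  2.28  0.71  0.75  0.23]
go dp [-0.012 -0.03   0.   ] turn [ 0.003 -0.015 -0.01 ]
```

View pics/c7.png

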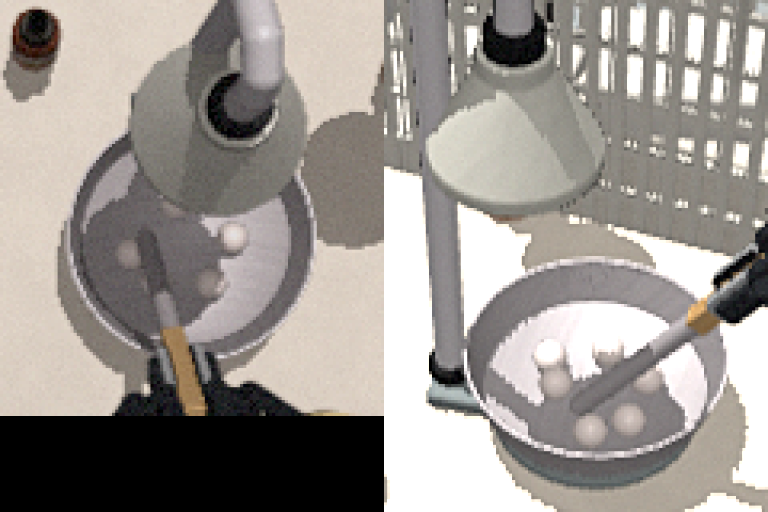

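All six beads are in the bowl and have moved. The tip is at about (147,237) in the top crop and (578,407) in the side crop, on the left side. I run the second round, plus a little past left.

```bash
python3 - <<'E'
from h import *
c1=pickle.load(open('pics/top5.pkl','rb'));c2=pickle.load(open('pics/side5.pkl','rb'))
u1=np.array((147,237))/3.2-.35+[270,160];u2=(np.array((578,407))-[384,0])/3.2-.35+[230,100]
X=tri(c1,u1,c2,u2);d=X-[.576,-.138,.01];h=.12
print('tip',X.round(4),'in bowl',round(d[0]*np.cos(h)+d[1]*np.sin(h),4),round(-d[0]*np.sin(h)+d[1]*np.cos(h),4),d[2].round(4))
E
```

```text
tip [ 0.5777 -0.1109  0.0299] in bowl 0.0049 0.0267 0.0199
```

arm_command --motion '[{"dp":[0,0,-0.07],"turn":[0,0,0]},{"dp":[0,0,-0.07],"turn":[0,0,0]},{"dp":[0,0,0],"turn":[0,0,0]},{"dp":[0,0,0],"turn":[0,0,0]}]'

```text
t: 15.6
tcp_pos: [0.4825, -0.1216, 0.165]
orientation: [3.139, -0.611, 0.121]
ft_force: [1.3, -1.3, 4.1]
gripper_width: 0.013
```

arm_command --motion '[{"dp":[0,0,-0.07],"turn":[0,0,0]},{"dp":[0,0,0],"turn":[0,0,0]},{"dp":[0,0,0],"turn":[0,0,0]}]'

```text
t: 15.9
tcp_pos: [0.4826, -0.1216, 0.1631]
orientation: [3.139, -0.611, 0.121]
ft_force: [2.7, -1.3, 4.9]
gripper_width: 0.0128
```

arm_command --motion '[{"dp":[0,0,-0.07],"turn":[0,0,0]},{"dp":[0,0,0],"turn":[0,0,0]},{"dp":[0,0,0],"turn":[0,0,0]}]'

```text
t: 16.2
tcp_pos: [0.4828, -0.1217, 0.1612]
orientation: [3.138, -0.612, 0.121]
ft_force: [3.0, -1.5, 5.7]
gripper_width: 0.0126
```

arm_command --motion '[{"dp":[0,0,0.08],"turn":[0,0,0]},{"dp":[0,0,0.08],"turn":[0,0,0]},{"dp":[0,0,0],"turn":[0,0,0]},{"dp":[0,0,0],"turn":[0,0,0]}]'

```text
t: 16.6
tcp_pos: [0.4815, -0.12, 0.1643]
orientation: [-3.141, -0.609, 0.121]
ft_force: [1.6, -0.5, 1.4]
gripper_width: 0.013
```

arm_command --motion '[{"dp":[0.26,-0.01,0],"turn":[0,0,0]},{"dp":[0.24,-0.09,0],"turn":[0,0,0]},{"dp":[0.21,-0.16,0],"turn":[0,0,0]},{"dp":[0.15,-0.22,0],"turn":[0,0,0]},{"dp":[0.07,-0.25,0],"turn":[0,0,0]},{"dp":[-0.01,-0.26,0],"turn":[0,0,0]},{"dp":[-0.09,-0.24,0],"turn":[0,0,0]},{"dp":[-0.16,-0.21,0],"turn":[0,0,0]},{"dp":[-0.22,-0.15,0],"turn":[0,0,0]},{"dp":[-0.25,-0.07,0],"turn":[0,0,0]},{"dp":[-0.26,0.01,0],"turn":[0,0,0]},{"dp":[-0.24,0.09,0],"turn":[0,0,0]},{"dp":[-0.21,0.16,0],"turn":[0,0,0]},{"dp":[-0.15,0.22,0],"turn":[0,0,0]},{"dp":[-0.07,0.25,0],"turn":[0,0,0]},{"dp":[0.01,0.26,0],"turn":[0,0,0]},{"dp":[0.09,0.24,0],"turn":[0,0,0]},{"dp":[0.16,0.21,0],"turn":[0,0,0]},{"dp":[0.22,0.15,0],"turn":[0,0,0]},{"dp":[0.25,0.07,0],"turn":[0,0,0]}]'

```text
t: 18.6
tcp_pos: [0.4826, -0.12, 0.1648]
orientation: [3.141, -0.61, 0.122]
ft_force: [-0.1, -0.4, -0.2]
gripper_width: 0.0131
```

arm_command --motion '[{"dp":[0.26,-0.01,0],"turn":[0,0,0]},{"dp":[0.24,-0.09,0],"turn":[0,0,0]},{"dp":[0.21,-0.16,0],"turn":[0,0,0]},{"dp":[0.15,-0.22,0],"turn":[0,0,0]},{"dp":[0.07,-0.25,0],"turn":[0,0,0]},{"dp":[-0.01,-0.26,0],"turn":[0,0,0]},{"dp":[-0.09,-0.24,0],"turn":[0,0,0]},{"dp":[-0.16,-0.21,0],"turn":[0,0,0]},{"dp":[-0.22,-0.15,0],"turn":[0,0,0]},{"dp":[-0.25,-0.07,0],"turn":[0,0,0]},{"dp":[-0.26,0.01,0],"turn":[0,0,0]},{"dp":[-0.24,0.09,0],"turn":[0,0,0]},{"dp":[-0.21,0.16,0],"turn":[0,0,0]},{"dp":[-0.15,0.22,0],"turn":[0,0,0]},{"dp":[-0.07,0.25,0],"turn":[0,0,0]},{"dp":[0.01,0.26,0],"turn":[0,0,0]},{"dp":[0.09,0.24,0],"turn":[0,0,0]},{"dp":[0.16,0.21,0],"turn":[0,0,0]},{"dp":[0.22,0.15,0],"turn":[0,0,0]},{"dp":[0.25,0.07,0],"turn":[0,0,0]}]'

```text
t: 20.6
tcp_pos: [0.4824, -0.1193, 0.1652]
orientation: [3.141, -0.61, 0.122]
ft_force: [-0.7, -0.1, 1.0]
gripper_width: 0.0129
```

arm_command --motion '[{"dp":[0.12,0,0],"turn":[0,0,0]},{"dp":[0,0,0],"turn":[0,0,0]},{"dp":[0,0,0],"turn":[0,0,0]}]'

```text
t: 20.9
tcp_pos: [0.4856, -0.1205, 0.1647]
orientation: [3.141, -0.609, 0.121]
ft_force: [0.8, -0.6, 2.2]
gripper_width: 0.013
```

```bash
python3 - <<'E'
from h import *
togo([.482,-.1205,.166],rot(.12,-.611))
c1=snap('top','top6');c2=snap('side','side6')
a=cv2.resize(c1['frame'][160:290,270:390],None,fx=3.2,fy=3.2,interpolation=3)
b=cv2.resize(c2['frame'][100:260,230:350],None,fx=3.2,fy=3.2,interpolation=3)
im=np.hstack([cv2.copyMakeBorder(a,0,b.shape[0]-a.shape[0],0,0,0),b])
cv2.imwrite('pics/c8.png',cv2.cvtColor(cv2.convertScaleAbs(im,alpha=1.5),cv2.COLOR_RGB2BGR))
E
```

```text
t 20.9 tcp [ 0.4856 -0.1205  0.1647] rpy [ 3.1413 -0.6094  0.1209] w 0.013 F [ 0.8 -0.6  2.2] q [-0.76 -0.15  2.27  0.71  0.74  0.22]
go dp [-0.119 -0.002  0.044] turn [ 0.003 -0.011 -0.005]
```

View pics/c8.png

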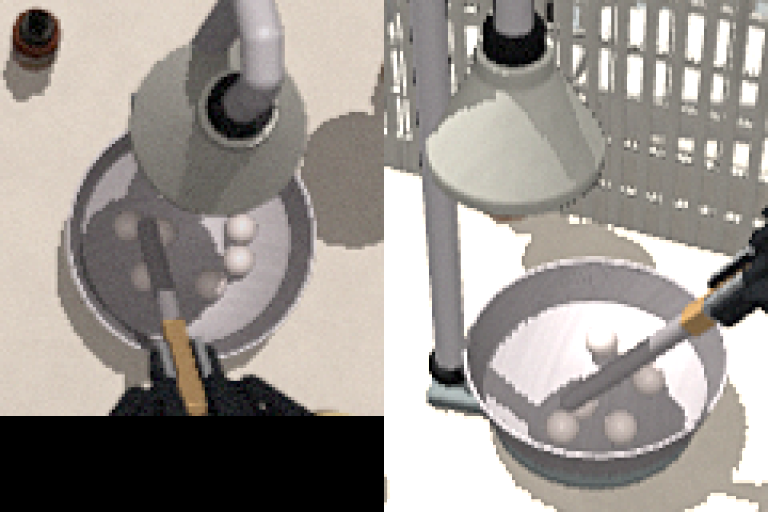

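All six beads are in the bowl. In the top crop they are at (126,226), (165,232), (143,276), (210,284), (238,262) and (240,228), each roughly 10 mm or more from any starting spot. I lift straight up and go back to the earlier hover pose over the rest.

arm_command --motion '[{"dp":[0,0,0.1],"turn":[0,0,0]},{"dp":[0,0,0.25],"turn":[0,0,0]},{"dp":[0,0,0.36],"turn":[0,0,0]},{"dp":[0,0,0.36],"turn":[0,0,0]},{"dp":[0,0,0.36],"turn":[0,0,0]},{"dp":[0,0,0.36],"turn":[0,0,0]},{"dp":[0,0,0.36],"turn":[0,0,0]},{"dp":[0,0,0.36],"turn":[0,0,0]},{"dp":[0,0,0.36],"turn":[0,0,0]},{"dp":[0,0,0.36],"turn":[0,0,0]},{"dp":[0,0,0.36],"turn":[0,0,0]},{"dp":[0,0,0.36],"turn":[0,0,0]},{"dp":[0,0,0.36],"turn":[0,0,0]},{"dp":[0,0,0.36],"turn":[0,0,0]}]'

```text
t: 22.4
tcp_pos: [0.4855, -0.1205, 0.3058]
orientation: [3.141, -0.61, 0.121]
ft_force: [-0.3, 0.4, -0.5]
gripper_width: 0.0128
```

arm_command --motion '[{"dp":[0,0.4,0],"turn":[0,0,-0.029]},{"dp":[0,0.4,0],"turn":[0,0,-0.029]},{"dp":[0,0.4,0],"turn":[0,0,-0.029]},{"dp":[0,0.4,0],"turn":[0,0,-0.029]},{"dp":[0,0.4,0],"turn":[0,0,-0.029]},{"dp":[0,0.4,0],"turn":[0,0,-0.029]},{"dp":[0,0.4,0],"turn":[0,0,-0.029]},{"dp":[0,0.4,0],"turn":[0,0,-0.029]},{"dp":[0,0.4,0],"turn":[0,0,-0.029]},{"dp":[0,0.4,0],"turn":[0,0,-0.029]},{"dp":[0.22,0.4,0],"turn":[0,0,-0.029]},{"dp":[0.22,0.4,0],"turn":[0,0,-0.029]},{"dp":[0.22,0.4,0],"turn":[0,0,-0.029]},{"dp":[0.22,0.4,0],"turn":[0,0,-0.029]},{"dp":[0.22,0.4,0],"turn":[0,0,-0.029]},{"dp":[0.22,0.4,0],"turn":[0,0,-0.029]},{"dp":[0.22,0.4,0],"turn":[0,0,-0.029]},{"dp":[0.22,0.4,0],"turn":[0,0,-0.029]},{"dp":[0.22,0.4,0],"turn":[0,0,-0.029]},{"dp":[0.22,0.4,0],"turn":[0,0,-0.029]}]'

```text
t: 24.4
tcp_pos: [0.5517, 0.1201, 0.3052]
orientation: [3.141, -0.609, 0.039]
ft_force: [-0.2, 0.3, -1.0]
gripper_width: 0.0131
```

```bash
python3 - <<'E'
from h import *
togo([.5515,.1207,.3048],rot(.04,-.611))
E
```

```text
t 24.4 tcp [0.5517 0.1201 0.3052] rpy [ 3.1413 -0.6092  0.0391] w 0.0131 F [-0.2  0.3 -1. ] q [-0.01 -0.23  2.02  0.04  0.75  1.5 ]
go dp [-0.008  0.021 -0.012] turn [ 0.002 -0.013  0.007]
```

Same pose as before. I compare the tip patch with the earlier picture taken here (template match, no view needed).

```bash
python3 - <<'E'
from h import *
def go():
    for n,(x,y),(X,Y) in(('top',(201,194),(190,224)),('side',(201,270),(230,240))):
        c=snap(n,n+'7');o=pickle.load(open(f'pics/{n}3.pkl','rb'))
        for nm,(u,v) in(('tip',(x,y)),('junction',(X,Y))):
            w=9;A=cv2.resize(o['frame'],None,fx=4,fy=4,interpolation=2);B=cv2.resize(c['frame'],None,fx=4,fy=4,interpolation=2)
            t=A[4*(v-w):4*(v+w),4*(u-w):4*(u+w)];s=B[4*(v-w-12):4*(v+w+12),4*(u-w-12):4*(u+w+12)]
            r=cv2.minMaxLoc(cv2.matchTemplate(s,t,cv2.TM_CCOEFF_NORMED));print(n,nm,'shift px',np.array(r[3])/4-12,'score',round(r[1],3))
go()
E
```

```text
top tip shift px [ 0.25 -6.75] score 0.985
top junction shift px [0.5 0. ] score 0.956
side tip shift px [-7.25 -4.  ] score 0.984
side junction shift px [-0.5 -2.5] score 0.887
```

```bash
python3 - <<'E'
from h import *
c1=pickle.load(open('pics/top7.pkl','rb'));c2=pickle.load(open('pics/side7.pkl','rb'))
s=manip.get_state();R=Ro.from_euler('xyz',s['orientation'])
u1=np.array((201,245))/3.5-.4+[144,121];u2=(np.array((602,236))-[392,0])/3.5-.4+[141,203]
for d1,d2 in(((0,0),(0,0)),((.25,-6.75),(-7.25,-4))):
    X=tri(c1,u1+d1,c2,u2+d2);print(X.round(4),'tool',R.inv().apply(X-s['tcp_pos']).round(4))
# full picture for a look
out=[]
for c,(x0,y0) in((c1,(144,121)),(c2,(141,203))):
    im=cv2.resize(c['frame'][y0:y0+130,x0:x0+112],None,fx=3.5,fy=3.5,interpolation=3)
    q=proj(c,X)[0];cv2.circle(im,tuple(np.int32((q-[x0,y0]+.5)*3.5)),4,(255,0,0),1);out.append(im)
cv2.imwrite('pics/c9.png',cv2.cvtColor(cv2.convertScaleAbs(np.hstack(out),alpha=1.4),cv2.COLOR_RGB2BGR))
E
```

```text
[0.6437 0.1221 0.1596] tool [-0.008   0.0022  0.172 ]
[0.656  0.1216 0.1634] tool [0.0043 0.0032 0.1759]
```

View pics/c9.png

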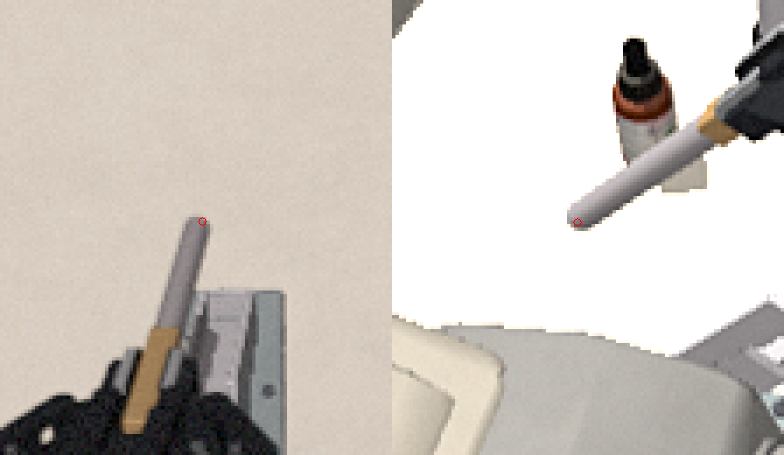

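The rod has pivoted about 4° in the pads since the floor probe. It now leans slightly more than the tool, with the tip at (202,222) in the top crop and (577,222) in the side crop. I correct for this while placing: first down to a point 30 mm off the channel, then in along its normal.

arm_command --motion '[{"dp":[-0.01,0.005,-0.367],"turn":[0,0.02,0]},{"dp":[-0.01,0.005,-0.367],"turn":[0,0.02,0]},{"dp":[-0.01,0.005,-0.367],"turn":[0,0.02,0]},{"dp":[-0.01,0.005,-0.367],"turn":[0,0.02,0]},{"dp":[-0.01,0.005,-0.367],"turn":[0,0.02,0]},{"dp":[-0.01,0.005,-0.367],"turn":[0,0.02,0]},{"dp":[-0.01,0.005,-0.367],"turn":[0,0.02,0]},{"dp":[-0.01,0.005,-0.367],"turn":[0,0.02,0]},{"dp":[-0.01,0.005,-0.367],"turn":[0,0.02,0]},{"dp":[0,0.005,-0.367],"turn":[0,0.02,0]},{"dp":[0,0,0],"turn":[0,0,0]},{"dp":[0,0,0],"turn":[0,0,0]}]'

```text
t: 25.7
tcp_pos: [0.5489, 0.121, 0.1945]
orientation: [-3.141, -0.581, 0.039]
ft_force: [0.2, -0.2, -0.1]
gripper_width: 0.0127
```

```bash
python3 - <<'E'
from h import *
togo([.5243,.1205,.178],rot(.04,-.582))
E
```

```text
t 25.7 tcp [0.5489 0.121  0.1945] rpy [-3.141  -0.5812  0.0392] w 0.0127 F [ 0.2 -0.2 -0.1] q [-0.01 -0.07  2.12  0.05  0.52  1.48]
go dp [-0.819 -0.016 -0.551] turn [-0.003 -0.006  0.004]
```

arm_command --motion '[{"dp":[-0.1,-0.002,-0.07],"turn":[0,0,0]},{"dp":[-0.1,-0.002,-0.07],"turn":[0,0,0]},{"dp":[-0.1,-0.002,-0.07],"turn":[0,0,0]},{"dp":[-0.1,-0.002,-0.07],"turn":[0,0,0]},{"dp":[-0.1,-0.002,-0.07],"turn":[0,0,0]},{"dp":[-0.1,-0.002,-0.07],"turn":[0,0,0]},{"dp":[0,0,0],"turn":[0,0,0]},{"dp":[0,0,0],"turn":[0,0,0]}]'

```text
t: 26.5
tcp_pos: [0.5309, 0.1206, 0.1822]
orientation: [-3.141, -0.582, 0.039]
ft_force: [-0.2, 0.7, -0.9]
gripper_width: 0.0131
```

arm_command --motion '[{"dp":[-0.07,0,-0.05],"turn":[0,0,0]},{"dp":[-0.07,0,-0.05],"turn":[0,0,0]},{"dp":[-0.07,0,-0.05],"turn":[0,0,0]},{"dp":[0,0,0],"turn":[0,0,0]},{"dp":[0,0,0],"turn":[0,0,0]}]'

```text
t: 27.0
tcp_pos: [0.5245, 0.1206, 0.1777]
orientation: [-3.141, -0.582, 0.039]
ft_force: [-1.0, 0.8, -0.8]
gripper_width: 0.0132
```

arm_command --motion '[{"dp":[-0.05,0,-0.04],"turn":[0,0,0]},{"dp":[0.04,0,-0.05],"turn":[0,0,0]},{"dp":[0.04,0,-0.06],"turn":[0,0,0]},{"dp":[0,0,0],"turn":[0,0,0]},{"dp":[0,0,0],"turn":[0,0,0]},{"dp":[0,0,0],"turn":[0,0,0]}]'

```text
t: 27.6
tcp_pos: [0.5255, 0.1206, 0.1732]
orientation: [-3.141, -0.582, 0.039]
ft_force: [-0.5, -0.4, -0.7]
gripper_width: 0.0124
```

```bash
python3 - <<'E'
from h import *
togo([.5273,.1198,.1724],rot(.04,-.61))
for n,x0,y0 in(('top',160,190),('side',210,230)):
    c=snap(n,n+'8')
    # handle-visible patch vs. the picture of the rod at home with hand around it (top2)
    o=pickle.load(open(f'pics/{n}2.pkl','rb'))
    for c0,l in((o,'home'),(c,'now')):
        h=cv2.cvtColor(c0['frame'],cv2.COLOR_RGB2HSV);m=cv2.inRange(h,(8,90,40),(25,255,255))[y0:y0+100,x0:x0+100]
        if n=='side': m[:40,:45]=0
        k,lab,st,ce=cv2.connectedComponentsWithStats(m);i=1+st[1:,4].argmax();print(n,l,'wood bbox',st[i],'cent',ce[i].round(1))
E
```

```text
t 27.6 tcp [0.5255 0.1206 0.1732] rpy [-3.1411 -0.5818  0.0392] w 0.0124 F [-0.5 -0.4 -0.7] q [-0.01 -0.09  2.19  0.06  0.47  1.47]
go dp [ 0.059 -0.026 -0.028] turn [ 0.005 -0.202  0.004]
top home wood bbox [ 34  46  12  26 212] cent [39.6 58.7]
top now wood bbox [ 32  46  13  27 185] cent [37.8 58.9]
side home wood bbox [ 41  46  32  26 302] cent [55.  59.9]
side now wood bbox [42 50 23 22 86] cent [49.9 61.5]
```

The handle edges match the home picture to about 1 px. I release, then back out along the rod.

arm_command --motion '[{"dp":[0,0,0],"turn":[0,0,0]},{"dp":[0,0,0],"turn":[0,0,0]},{"dp":[0,0,0],"turn":[0,0,0]},{"dp":[0,0,0],"turn":[0,0,0]},{"dp":[0,0,0],"turn":[0,0,0]},{"dp":[0,0,0],"turn":[0,0,0]},{"dp":[0,0,0],"turn":[0,0,0]},{"dp":[0,0,0],"turn":[0,0,0]},{"dp":[0,0,0],"turn":[0,0,0]},{"dp":[0,0,0],"turn":[0,0,0]}]' --grip -1

```text
t: 28.7
tcp_pos: [0.5254, 0.1206, 0.1732]
orientation: [-3.141, -0.582, 0.039]
ft_force: [0.0, 0.0, 0.6]
gripper_width: 0.0853
```

arm_command --motion '[{"dp":[-0.16,0,0.25],"turn":[0,0,0]},{"dp":[-0.16,0,0.25],"turn":[0,0,0]},{"dp":[-0.16,0,0.25],"turn":[0,0,0]},{"dp":[-0.16,0,0.25],"turn":[0,0,0]},{"dp":[-0.16,0,0.25],"turn":[0,0,0]},{"dp":[-0.16,0,0.25],"turn":[0,0,0]},{"dp":[-0.16,0,0.25],"turn":[0,0,0]},{"dp":[-0.16,0,0.25],"turn":[0,0,0]},{"dp":[-0.16,0,0.25],"turn":[0,0,0]},{"dp":[-0.16,0,0.25],"turn":[0,0,0]},{"dp":[-0.16,0,0.25],"turn":[0,0,0]},{"dp":[-0.16,0,0.25],"turn":[0,0,0]},{"dp":[-0.16,0,0.25],"turn":[0,0,0]},{"dp":[-0.16,0,0.25],"turn":[0,0,0]},{"dp":[0,0,0],"turn":[0,0,0]},{"dp":[0,0,0],"turn":[0,0,0]}]'

```text
t: 30.3
tcp_pos: [0.4583, 0.1206, 0.2785]
orientation: [-3.141, -0.582, 0.039]
ft_force: [-0.1, -0.5, -0.2]
gripper_width: 0.0856
```

```bash
python3 - <<'E'
from h import *
togo([.5,.12,.2],rot(.04,-.61))
c1=snap('top','top9');c2=snap('side','side9')
for n,c,r in(('top',c1,(225,275,185,220)),('side',c2,(265,310,240,295))):
    o=pickle.load(open(f'pics/{n}0.pkl','rb'))
    for c0 in(o,c):
        h=cv2.cvtColor(c0['frame'],cv2.COLOR_RGB2HSV);m=cv2.inRange(h,(8,90,40),(25,255,255))[r[0]:r[1],r[2]:r[3]]
        k,lab,st,ce=cv2.connectedComponentsWithStats(m);i=1+st[1:,4].argmax();print(n,st[i],ce[i].round(1))
f=lambda c,y,x,w,h,k:cv2.resize(c['frame'][y:y+h,x:x+w],None,fx=k,fy=k,interpolation=3)
A=np.vstack([f(c1,185,170,100,75,3.9),f(c2,255,210,100,75,3.9)]);B=np.vstack([f(c1,175,285,100,100,2.9),f(c2,150,240,100,100,2.9)])
H=max(A.shape[0],B.shape[0]);p=lambda a:cv2.copyMakeBorder(a,0,H-a.shape[0],0,0,0)
cv2.imwrite('pics/c10.png',cv2.cvtColor(cv2.convertScaleAbs(np.hstack([p(A),p(B)]),alpha=1.5),cv2.COLOR_RGB2BGR))
E
```

```text
t 30.3 tcp [0.4583 0.1206 0.2785] rpy [-3.1411 -0.5824  0.0391] w 0.0856 F [-0.1 -0.5 -0.2] q [-0.01 -0.46  2.22  0.04  0.8   1.5 ]
go dp [ 1.391 -0.019 -2.616] turn [ 0.005 -0.198  0.004]
top [  9  11  12  28 227] [14.4 24.8]
top [  8  11  13  28 226] [13.8 24.8]
side [ 11  11  37  26 429] [29.4 23.4]
side [ 11  12  37  25 424] [29.1 24. ]
```

View pics/c10.png

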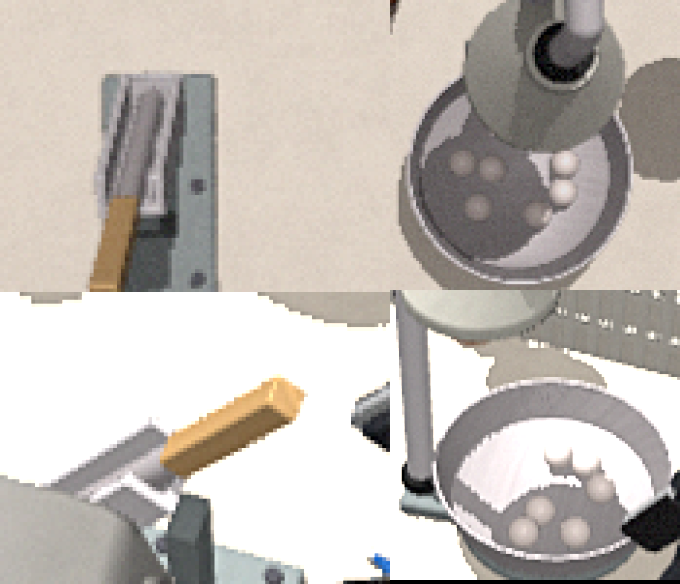

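The rod lies home in the channel (wood outline within 1 px of the start in both views), and all six beads are in the bowl. I check bead displacement against every starting spot.

```bash
python3 - <<'E'
from h import *
from scipy.spatial.distance import cdist
c1=pickle.load(open('pics/top9.pkl','rb'));c2=pickle.load(open('pics/side9.pkl','rb'))
S0=np.array([[.6022,-.1363],[.5916,-.1551],[.5669,-.1613],[.5501,-.1415],[.561,-.1192],[.587,-.1143]])
t=np.array([(462,163),(491,168),(478,208),(538,213),(563,191),(565,163)]);t=(t-[390,0])/2.9-.33+[285,175]
s=np.array([(558,460),(588,468),(600,488),(540,509),(524,531),(574,532)]);s=(s-[390,290])/2.9-.33+[240,150]
for c,u in((c1,t),(c2,s)):
    P=np.array([atz(c,q,.022)[:2] for q in u]);print(P.round(4).tolist(),'nearest start',cdist(P,S0).min(1).round(4),'from axis',np.linalg.norm(P-[.576,-.138],axis=1).round(3))
E
```

```text
[[0.5832, -0.0984], [0.5801, -0.1205], [0.5494, -0.1112], [0.5469, -0.1568], [0.5641, -0.1756], [0.5855, -0.1769]] nearest start [0.0164 0.0093 0.0141 0.0156 0.0145 0.0226] from axis [0.04  0.018 0.038 0.035 0.039 0.04 ]
[[0.5833, -0.1701], [0.5605, -0.1704], [0.5465, -0.1554], [0.5799, -0.1219], [0.5835, -0.0992], [0.5508, -0.1106]] nearest start [0.0171 0.0112 0.0143 0.0104 0.0155 0.0134] from axis [0.033 0.036 0.034 0.017 0.04  0.037]
```

```bash
python3 -c "
from plant import manip
print(manip.finish_job())"
```

```text
the job is handed in; nothing more can be done
None
```

I stirred the balls, laid the rod back in its rest and handed the job in at about 30 s of the 72 s allowed. No verdict was given.

**Stirring:** I made three clockwise rounds of about 50 mm from the bowl's left side, one more than asked. After the first round a camera estimate put the tip 20 mm above the floor, close to the 22 mm limit. I probed down with light force, found the floor close below the tip, and ran two more rounds about 3 mm lower.

**Rod slip:** Pressing on the floor during that probe probably made the rod pivot about 4° in the pads. I measured the tilt and corrected for it when placing the rod.

**Last checks:**
- **Balls:** All six are in the bowl, 17 to 40 mm from its axis. Five lie at least 11 mm from every starting spot, whichever ball is which. The sixth measured 9.3 mm in one view and 10.4 mm in the other, but only four are needed.
- **Rod:** It is released in its channel, and its handle outline is within 1 px of the starting picture in both views.
- **Gripper:** It is clear of everything. The wrist force I read never passed about 6 N, and I saw no contact with the bowl or nozzle.

I did not measure ball or rod speeds before handing in; the balls had been left undisturbed for about 9 s, the rod for under 2 s.

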